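# Hang the work lantern and clamp the lamp stand at its mark

## Robot

A 6-joint arm with a two-finger parallel gripper is mounted at the origin on a cart in front of the work surface, level with it; the furniture and walls round the work are solid. World frame = base frame: x ahead of the robot, y to its left, z up, the work surface at z = 0. Lengths are in m, angles in rad, forces in N, time in s.
With the tool pointing down it reaches from about 0.25 to 0.725 m from the base axis. Payload 9.7 kg.
Tool frame: the origin (TCP) lies at the very end of the fingers, on their centre line; the grasp point (between the pads) lies 19 mm behind it; x points along the fingers, z is the direction in which the jaws open and shut, and the axes are right-handed (so a half turn about x gives the same grasp; the last joint's range is limited). The gripper opens to 85 mm and grips with 20 to 120 N. Pads are 22 mm wide; open, the fingers measure 114 mm over their backs; the gripper's body (76 mm by 85 mm) begins 54 mm behind the grasp point. The pads swing forward as they close: fully open they stand 13 mm farther back than shut.
Start: joints at [0, 0.087, 0.176, 1.66, 0, 1.571], TCP at [0.55, -0, 0.231] pointing down, gripper open.
Joint ranges: [-3.13, 3.13], [-0.85, 1.81], [-1.15, 1.24], [-2.2, 2.28], [-1.44, 1.52], [-3.14, 3.14]. Speed limits (rad/s): [2.22, 2.22, 2.57, 3.14, 3.14, 3.14].

## Interface

Orientations are given as a 3x3 rotation matrix whose columns are the frame's x, y, z axes.
In Python, from rig import manip gives the robot as it stands. The module is installed in compiled form; this text tells all that it offers.
- The arm moves only by the shell command python3 -m handwheel 'ROWS' [OPENING] [FORCE]. ROWS is text: rows parted by semicolons, each of 6 numbers parted by spaces: the shift along the tool's x, y, z in mm, then the turn, a rotation vector about the tool's x, y, z in rad. In form: tx ty tz ax ay az; .... A call has 1 to 20 rows; each row is the pose to reach, as a shift and turn from the pose commanded when the call began, along the tool's axes at that moment; what a row does not reach only later rows make up. A row lasts 1/10 s, in which the tool goes at most 50 mm and 8.59 degrees, less where a joint would pass 70% of its speed; a pose out of reach is approached as far as the arm can. A call with a gripper value outside its range is refused whole. OPENING is the opening, from 0 (shut) to 1 (fully open), set as the call begins (- or left out, the last holds). The fingers move at their own pace and stop on an object; FORCE is the grip in N (left out, the last holds). Time passes only in rows, so rows that repeat a pose let the fingers close. It gives the time, the measured TCP pose, the force and the opening at its end, in the units of the state.
- manip.get_state(): the state, without advancing time (a new reading comes with each control period).
- manip.get_image(name): name is "scene" or "side" or "wrist"; returns (picture, depth): 480x640x3 uint8, blue, green, red; 480x640 float32, m along the optical axis (not along the pixel's ray), 0 where there is no reading.
- manip.calibration(name): a dict with "vertical_fov" (degrees; the focal length in pixels is half the picture's height over the tangent of half this angle, whatever the lens; pixels are square), "cx", "cy" (the principal point, pixels), "xyz" and "rotation" of the camera in the world. Camera axes: x right, y up, looking along -z (the intrinsics and any distortion apply to the point x, -y, -z); pixel columns grow to the right and rows downward; lengths in m; the calibration is good to about 2 mm. A picture is of the moment at which its call begins: read the wrist's pose just before it. calibration takes no time and is no camera call; for the wrist camera it gives the pose at the moment of the call.
- manip.hand_in(): hands the job in, once; it reports no verdict.
The state is a dict: "clock": time; "joint_pos": joint angles; "joint_velocities": joint speeds; "joint_torque": joint torques, N m; "tcp_pos": TCP position; "tool_rot": TCP orientation; "wrist_force": force on the tool from outside, world axes, zero at the start; "moment": the same for the moment, N m; "width": finger opening in m.
Only numpy, scipy, OpenCV 4.12 (cv2) and the standard library are available. Lean on these libraries where they do the work, as an engineer would, in place of code of your own. Each camera call takes 0.05 s, during which the arm holds its last target.

## Task

Hang the lantern by its handle on the hook of the lamp stand. Then lift the stand's sliding leg by the round wooden knob on its top until its pointer is level with the mark clip on the upright rule and, only then, while you hold it there, swing the cam lever fully closed with your fingers by twisting the hand on the knob. Finish still holding the knob, with the leg at the mark, so that the lock pin can be put in; leave the other things on the bench where they are.

Things in the scene. Friction and masses are not known exactly. Their poses are not given: they have to be found in the camera images.
- lantern: Small work lantern: grey foot and cap, white cylinder, 58 mm across, 65 mm high, with a rigid wire handle above; about 0.17 kg, loose, upright on the bench at the start. Origin: centre of its underside; z up; x runs along the handle's top bar.
- lantern_grip (a point): Where to pinch the lantern: centre line of the upright black tab on top of the handle, 165 mm above the underside. The tab is 16 mm (lantern x) by 12 mm (lantern y) and runs from 127 to 187 mm above the underside. Axes as the lantern's.
- lantern_bar (a point): Middle of the underside of the handle's top bar (8 mm round, along the lantern's x), 125 mm above the lantern's underside. The opening under it is 60 mm high and 44 mm wide, between two 8 mm uprights at +-26 mm in x.
- hook_seat (a point): Top of the hook's seat, on the stand's sliding leg. Axes: z up, the 8 mm round hook arm runs from the leg along -y. The leg's axis is at +142 mm in y. The seat is flat for +-8 mm in y; towards the leg the arm's top rises to 20 mm above the seat at y = +30 mm and stays level from there on; outwards the tip turns up to 19 mm above the seat at y = -28 mm (end at y = -32 mm). Nothing else is near the arm. The lantern's bar rests here across the arm (its x along this x).
- grip_knob: Round wooden knob on top of the sliding leg, 34 mm across, 48 mm high; origin at its centre. It turns freely about the vertical leg axis, so a hand can hold it and twist. The leg (about 0.34 kg, without lantern) slides vertically up to 100 mm, starts at the bottom and sinks back by its weight whenever it is let go, also with the lever closed. The leg itself does not turn.
- pointer (a point): End of the leg's thin pointer (3 mm thick), which sticks out 34 mm from the leg axis to the leg's +y, low on the leg; 104 mm below the knob's centre; rises with the leg.
- mark (a point): Tip of the mark clip on the fixed upright rule, 38 mm from the leg axis on the stand's +y side; its height is the pointer's target, 31 to 61 mm above the pointer's start. z is vertical.
- cam_lever (a joint): Cam lever of the leg, turning about the vertical leg axis: 0 wide open, 1.0 rad = fully closed against its stop, lying right above the hook arm; positive is counter-clockwise seen from above. Starts at 0 to 0.2. It rides with the leg, resists with 0.04 N m and stays where it is put.
- lever_paddle (a point): Centre of the cam lever's upright black paddle, 45 mm from the leg axis, 14 mm below the knob's centre. The paddle is a radial plate 7 mm thick that reaches from 22 to 72 mm from the axis and from 38 mm below to 10 mm above the knob's centre, so a finger beside the knob, turned counter-clockwise about the axis, meets its side and pushes it closed.
- masking_tape: Bystander: roll of masking tape, 98 mm across, 25 mm high; origin at its underside.
- sand_block: Bystander: cork sanding block 58x105x34 mm; origin at its underside.
- tin_green: Bystander: small paint tin, 77 mm across, 78 mm high; origin at its underside.
- stir_stick: Bystander: stirring stick 12x130x8 mm; origin at its underside.

How it is judged:
By the outcome, as a careful person would: the job done as asked, in the order asked, and still so for the second after the job is handed in, while the arm keeps its last pose, push and grip.
It also fails if it takes over 51 s, if anything falls off the work surface, if the arm or the gripper's body presses on something with over 40 N, if the wrist force passes 120 N, or if a joint passes its speed limit or range.

## Working session

There is one attempt and no reset: what is moved stays moved. The work goes in short steps, Python scripts to look and compute and a shell command to move; the robot and the scene stay as the last step left them, time stands still between calls to the robot, and variables do not carry over. Pictures are saved under pics/ and viewed, and the job is handed in when it is done.

```bash
mkdir -p pics; ls; cat > h.py <<'E'
import numpy as np, cv2
from rig import manip
def grab(name,tag):
    c=manip.calibration(name); im,d=manip.get_image(name)
    cv2.imwrite(f'pics/{tag}.png',im); np.savez(f'pics/{tag}.npz',im=im,d=d,R=np.array(c['rotation']),t=np.array(c['xyz']),fov=c['vertical_fov'],cx=c['cx'],cy=c['cy'])
    print({k:(np.round(v,3).tolist() if not isinstance(v,str) else v) for k,v in c.items()})
def load(tag): return np.load(f'pics/{tag}.npz')
def cloud(z):
    d=z['d'];f=240/np.tan(np.radians(float(z['fov']))/2)
    v,u=np.mgrid[:480,:640]
    P=np.stack([(u-z['cx'])/f*d,-(v-z['cy'])/f*d,-d],-1)
    return P@z['R'].T+z['t']
def proj(z,p):
    f=240/np.tan(np.radians(float(z['fov']))/2)
    q=(np.array(p)-z['t'])@z['R']
    return (z['cx']+f*q[...,0]/-q[...,2], z['cy']-f*q[...,1]/-q[...,2])
E
python3 - <<'E'
from h import *
for n in ("scene","side","wrist"): grab(n,n+'0')
s=manip.get_state()
for k,v in s.items(): print(k,np.round(v,3).tolist())
E
```

```text
pics
{'vertical_fov': 51.432, 'cx': 315.803, 'cy': 241.15, 'xyz': [0.295, -0.92, 0.984], 'rotation': [[0.917, 0.298, -0.266], [-0.4, 0.697, -0.595], [0.009, 0.652, 0.758]]}
{'vertical_fov': 49.713, 'cx': 324.364, 'cy': 241.576, 'xyz': [0.487, -1.132, 0.605], 'rotation': [[0.991, 0.084, -0.104], [-0.13, 0.445, -0.886], [-0.028, 0.892, 0.452]]}
{'vertical_fov': 61.694, 'cx': 312.515, 'cy': 238.429, 'xyz': [0.55, 0.08, 0.374], 'rotation': [[1.0, -0.001, 0.002], [0.0, 0.949, 0.314], [-0.002, -0.314, 0.949]]}
clock 0.15
joint_pos [0.0, 0.087, 0.175, 1.66, 0.0, 1.571]
joint_velocities [0.001, -0.001, 0.003, -0.003, 0.0, 0.0]
joint_torque [-0.003, -52.076, 46.504, 0.014, -0.0, -0.0]
tcp_pos [0.55, 0.0, 0.231]
tool_rot [[-0.001, 0.0, 1.0], [0.0, 1.0, -0.0], [-1.0, 0.0, -0.001]]
wrist_force [0.149, -0.268, -0.052]
moment [-0.046, 0.0, 0.008]
width 0.085
```

View pics/scene0.png

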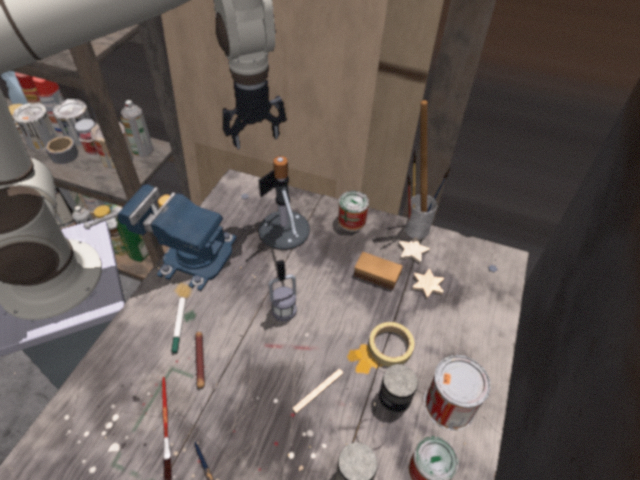

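View pics/side0.png

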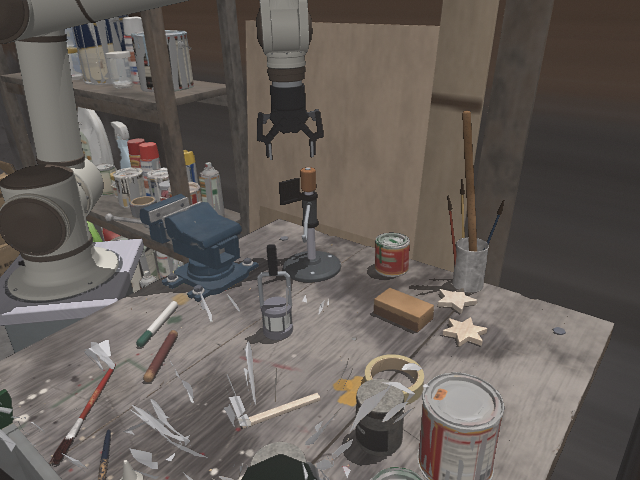

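View pics/wrist0.png

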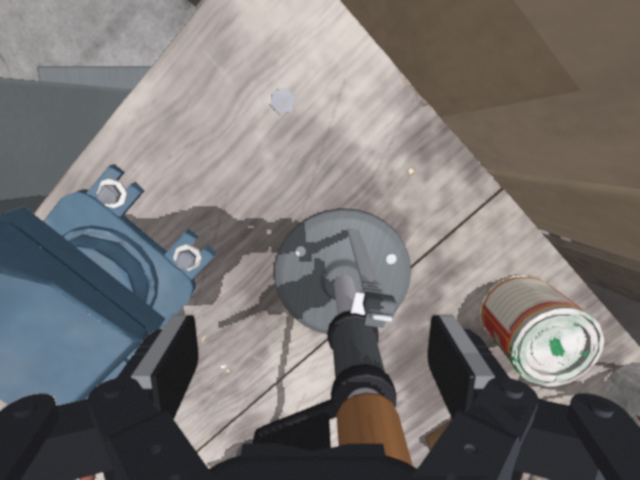

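```bash
python3 - <<'E'
from h import *
for tag,pts in (('scene0',[(281,161),(281,175),(266,184),(281,200),(292,235),(282,240),(281,268),(284,290),(270,245),(352,210),(390,330),(205,220)]),('side0',[(308,172),(290,190),(308,195),(309,240),(305,235),(271,258),(276,300),(262,290),(289,290),(310,262)]),('wrist0',[(373,420),(362,350),(360,300),(378,318),(335,290),(300,430)])):
    C=cloud(load(tag))
    for u,v in pts: print(tag,u,v,np.round(C[v,u],3))
for tag,(x0,y0,x1,y1) in (('scene0',(230,140,330,330)),('side0',(230,150,350,350)),('wrist0',(220,200,460,480))):
    im=cv2.imread(f'pics/{tag}.png')[y0:y1,x0:x1]
    s=min(800/im.shape[1],600/im.shape[0]); cv2.imwrite(f'pics/{tag}_z.png',cv2.resize(im,None,fx=s,fy=s,interpolation=cv2.INTER_CUBIC)); print(tag,s)
E
```

```text
scene0 281 161 [ 0.58  -0.084  0.239]
scene0 281 175 [ 0.573 -0.098  0.211]
scene0 266 184 [ 0.534 -0.101  0.199]
scene0 281 200 [ 0.571 -0.092  0.126]
scene0 292 235 [ 0.587 -0.115  0.013]
scene0 282 240 [ 0.558 -0.119  0.01 ]
scene0 281 268 [ 0.486 -0.32   0.17 ]
scene0 284 290 [ 0.495 -0.303  0.064]
scene0 270 245 [ 0.525 -0.119  0.006]
scene0 352 210 [ 0.743 -0.143  0.069]
scene0 390 330 [ 0.685 -0.461  0.008]
scene0 205 220 [ 0.383 -0.089  0.13 ]
side0 308 172 [ 0.579 -0.09   0.241]
side0 290 190 [ 0.538 -0.099  0.207]
side0 308 195 [ 0.577 -0.09   0.189]
side0 309 240 [ 0.575 -0.085  0.078]
side0 305 235 [ 0.554 -0.245  0.169]
side0 271 258 [ 0.486 -0.318  0.165]
side0 276 300 [ 0.489 -0.301  0.066]
side0 262 290 [ 0.465 -0.313  0.098]
side0 289 290 [ 0.514 -0.319  0.096]
side0 310 262 [ 0.574 -0.096  0.026]
wrist0 373 420 [ 0.579 -0.062  0.218]
wrist0 362 350 [ 0.58  -0.064  0.159]
wrist0 360 300 [ 0.583 -0.051  0.116]
wrist0 378 318 [ 0.586 -0.03   0.178]
wrist0 335 290 [ 0.57  -0.077  0.045]
wrist0 300 430 [ 0.543 -0.093  0.193]
scene0 3.1578947368421053
side0 3.0
wrist0 2.142857142857143
```

View pics/scene0_z.png

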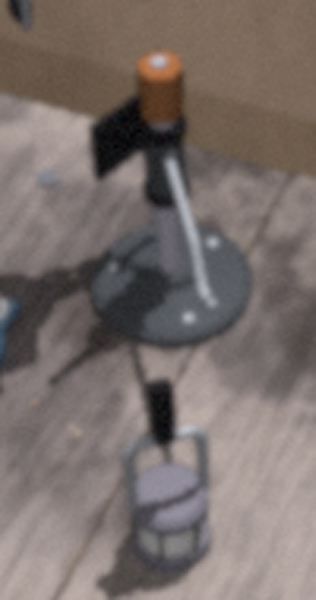

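View pics/side0_z.png

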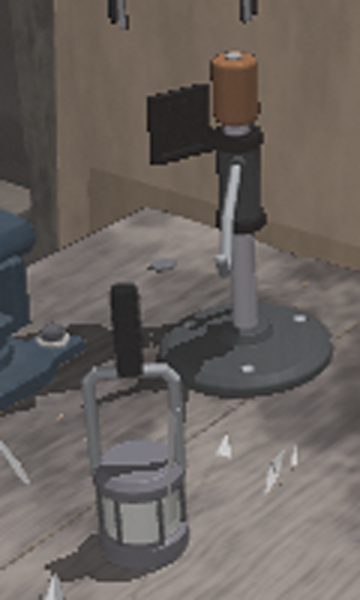

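View pics/wrist0_z.png

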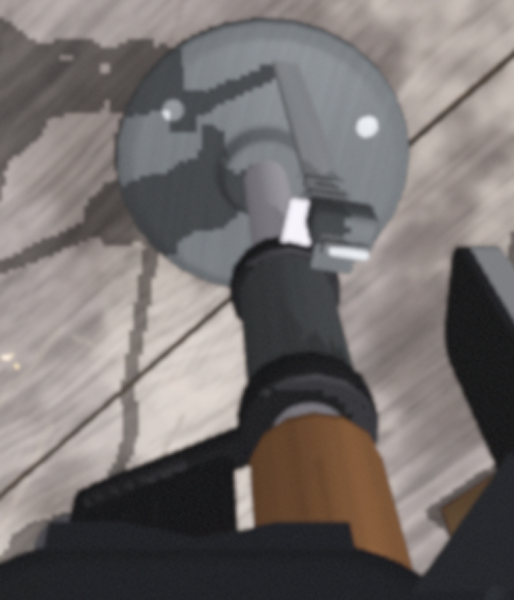

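```bash
python3 - <<'E'
from h import *
from scipy.optimize import least_squares
for tag in ('scene0','side0','wrist0'):
    z=load(tag);P=cloud(z);im=z['im'].astype(int)
    b,g,r=im[...,0],im[...,1],im[...,2]
    box=lambda lo,hi:np.all((P>lo)&(P<hi),-1)
    m=box([.54,-.14,.17],[.62,-.03,.3])&(r-b>40)
    p=P[m]; print(tag,'knob n',len(p), 'z',np.percentile(p[:,2],[1,99]).round(3) if len(p) else 0)
    if len(p)>30:
        q=p[(p[:,2]<np.percentile(p[:,2],90))]
        f=lambda c:np.hypot(q[:,0]-c[0],q[:,1]-c[1])-.017
        s=least_squares(f,[.578,-.08],loss='soft_l1',f_scale=.002); print(' knob axis',s.x.round(4), 'rms',np.sqrt(np.mean(s.fun**2)).round(4))
    m=box([.50,-.32,.12],[.62,-.10,.23])&(r+g+b>250)&~box([.4,-.4,0],[.53,-.2,.2])
    vv,uu=np.nonzero(m); o=np.argsort(-P[m][:,1])
    print(' rod',len(vv)); pr=P[m][o]
    for i in range(0,len(pr),max(1,len(pr)//18)): print('  ',pr[i].round(3),uu[o][i],vv[o][i])
    # paddle
    m=box([.49,-.15,.165],[.57,-.05,.25])&(r+g+b<130)
    p=P[m]; 
    if len(p)>20:
        d=p[:,:2].mean(0);u,s,vt=np.linalg.svd(p[:,:2]-d); print(' paddle n',len(p),'mean',p.mean(0).round(4),'dir',vt[0].round(3),'z',np.percentile(p[:,2],[2,98]).round(3))
    # lantern
    m=box([.43,-.38,.13],[.54,-.25,.21])&(r+g+b<130); p=P[m]
    if len(p)>10: print(' tab',len(p),p.mean(0).round(4),np.percentile(p,[3,97],axis=0).round(3).tolist())
    m=box([.43,-.38,.075],[.56,-.25,.135])&(r+g+b>200);p=P[m]
    if len(p)>10:
        t=p[p[:,2]>.11]; d=t[:,:2].mean(0);u,s,vt=np.linalg.svd(t[:,:2]-d); print(' handle',len(t),t.mean(0).round(4),vt[0].round(3),np.percentile(t[:,0],[2,98]).round(3))
E
```

```text
scene0 knob n 237 z [0.201 0.242]
 knob axis [ 0.578  -0.0784] rms 0.0031
 rod 207
   [ 0.572 -0.101  0.166] 282 190
   [ 0.575 -0.106  0.167] 284 191
   [ 0.571 -0.109  0.164] 283 193
   [ 0.516 -0.111  0.174] 261 197
   [ 0.572 -0.115  0.169] 284 193
   [ 0.57  -0.125  0.166] 285 197
   [ 0.571 -0.136  0.168] 287 199
   [ 0.568 -0.145  0.165] 287 203
   [ 0.563 -0.156  0.167] 287 206
   [ 0.562 -0.167  0.168] 288 209
   [ 0.561 -0.175  0.166] 289 212
   [ 0.561 -0.186  0.167] 291 215
   [ 0.558 -0.193  0.168] 291 217
   [ 0.558 -0.199  0.161] 292 221
   [ 0.554 -0.204  0.161] 291 223
   [ 0.559 -0.21   0.152] 294 227
   [ 0.556 -0.215  0.148] 294 230
   [ 0.555 -0.225  0.149] 295 233
   [ 0.549 -0.246  0.167] 296 235
 paddle n 285 mean [ 0.5418 -0.1001  0.1999] dir [-0.894 -0.447] z [0.169 0.225]
 tab 101 [ 0.4841 -0.3207  0.1634] [[0.478, -0.324, 0.136], [0.49, -0.317, 0.185]]
 handle 101 [ 0.4847 -0.3178  0.1256] [-0.995  0.096] [0.457 0.514]
side0 knob n 188 z [0.202 0.245]
 knob axis [ 0.5787 -0.0767] rms 0.0024
 rod 138
   [ 0.577 -0.101  0.177] 309 202
   [ 0.575 -0.114  0.17
[... 863 characters left out ...]
nob n 3114 z [0.2   0.237]
 knob axis [ 0.5788 -0.0798] rms 0.0004
 rod 16
   [ 0.523 -0.101  0.179] 269 423
   [ 0.524 -0.101  0.178] 270 422
   [ 0.521 -0.102  0.179] 266 424
   [ 0.523 -0.102  0.178] 268 423
   [ 0.52  -0.103  0.178] 263 425
   [ 0.518 -0.103  0.179] 261 426
   [ 0.521 -0.104  0.177] 265 424
   [ 0.518 -0.104  0.179] 260 427
   [ 0.517 -0.106  0.177] 259 427
   [ 0.516 -0.106  0.178] 257 428
   [ 0.516 -0.106  0.177] 258 427
   [ 0.515 -0.106  0.178] 256 429
   [ 0.515 -0.107  0.178] 255 430
   [ 0.514 -0.108  0.179] 254 432
   [ 0.514 -0.108  0.183] 253 437
   [ 0.514 -0.108  0.182] 253 436
 paddle n 2798 mean [ 0.5465 -0.0895  0.1902] dir [-0.82  -0.572] z [0.18  0.208]
```

```bash
python3 - <<'E'
from h import *
z=load('wrist0');P=cloud(z)
a=np.array([.5787,-.079]);ys=np.array([.156,.988]);xs=np.array([.988,-.156])
rel=P[...,:2]-a
X=rel@xs*1000;Y=rel@ys*1000;Z=P[...,2]*1000
for v in range(286,332,3):
    print(v,' '.join(f'{X[v,u]:.0f},{Y[v,u]:.0f},{Z[v,u]:.0f}' for u in range(346,402,4)))
im=z['im'][230:340,310:430];cv2.imwrite('pics/wz.png',cv2.resize(im,None,fx=5,fy=5,interpolation=cv2.INTER_CUBIC))
E
```

```text
286 -1,9,52 2,9,51 7,5,42 14,-0,28 -5,50,139 -4,51,142 -1,51,141 2,52,141 5,51,138 39,-2,16 43,-1,16 47,-1,14 52,-1,13 55,-0,13
289 -2,9,59 2,9,56 6,7,51 14,-3,27 19,-5,24 -4,51,147 -1,51,146 1,51,144 4,51,143 40,-5,16 44,-4,16 48,-4,15 52,-4,13 56,-3,14
292 -2,8,63 1,9,63 6,7,58 -2,34,115 21,-11,17 -7,56,162 -5,57,163 -3,57,163 4,51,147 6,50,146 45,-8,15 48,-7,15 52,-7,15 57,-7,12
295 -3,9,69 1,9,69 -4,31,114 -2,33,117 1,32,116 -8,57,167 -5,57,167 -3,57,166 -1,57,166 2,57,165 5,57,163 7,57,163 54,-11,13 57,-10,14
298 -3,9,75 0,9,75 -4,29,116 -1,29,114 1,30,116 -8,56,169 -6,57,171 -4,57,170 -1,57,169 1,57,169 4,57,168 6,57,167 9,56,165 58,-13,13
301 -3,8,80 -0,9,79 -4,27,116 -1,27,115 -8,51,163 -8,55,171 -6,56,172 -4,56,173 -1,56,172 1,56,171 3,57,172 6,57,170 8,57,169 60,-18,11
304 -4,9,86 -1,9,85 -4,25,116 -1,25,116 -8,50,165 -8,54,172 -6,54,173 -3,54,172 -1,55,172 1,55,172 3,56,173 6,55,171 8,56,172 61,-21,10
307 -4,8,91 -1,9,91 -3,22,115 -0,22,115 2,24,117 -7,51,171 -5,53,173 -3,52,172 -1,53,172 1,53,172 3,54,173 6,54,173 8,55,173 62,-25,8
310 -5,8,95 -5,17,111 -3,20,116 0,20,115
[... 354 characters left out ...]
,-40,1 67,-40,-0
319 -8,14,120 -5,14,120 -2,15,121 1,16,121 3,16,121 -5,41,166 -2,42,167 -0,42,167 -1,49,178 1,49,179 4,49,178 6,49,178 63,-44,0 67,-42,1
322 -8,12,121 -5,14,123 -3,15,124 0,15,124 4,15,122 -4,40,167 -2,40,168 0,41,167 2,41,168 5,42,168 56,-48,2 60,-48,1 64,-47,0 68,-46,2
325 -8,13,126 -5,14,127 -3,15,129 0,15,127 3,16,128 -4,38,168 -2,38,167 1,39,167 3,39,167 5,40,168 56,-51,1 61,-52,-0 65,-51,-0 69,-50,1
328 -8,13,130 -6,14,132 -3,15,133 -0,15,132 2,15,132 6,14,129 10,12,125 14,10,119 49,-56,1 53,-56,1 57,-55,1 62,-55,-1 66,-54,1 70,-53,0
331 -9,13,134 -6,15,136 -4,15,136 -1,15,136 2,15,135 5,14,133 9,12,128 14,7,120 17,7,118 54,-59,2 -53,153,374 62,-58,1 67,-59,-1 71,-57,0
```

View pics/wz.png

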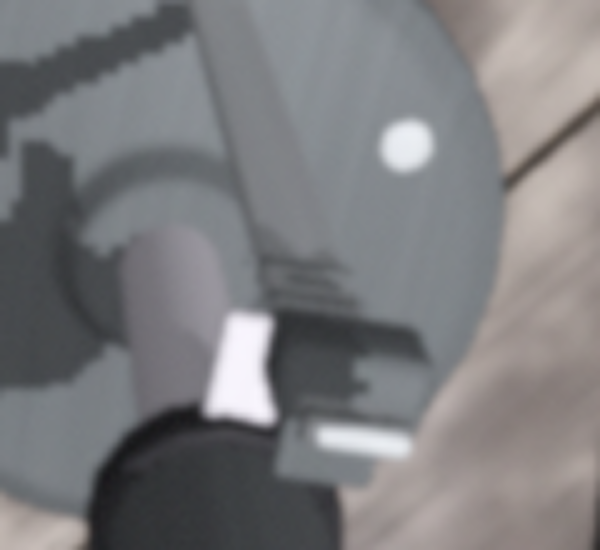

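```bash
python3 -m handwheel '-45 0 0 0 0 0;-60 -30 -6 0 0 0;-60 -75 -15 .03 0 0;-60 -120 -25 .06 0 0;-60 -165 -34 .085 0 0;-60 -210 -43 .085 0 0;-60 -255 -53 .085 0 0;-50 -295 -60 .085 0 0;-30 -314 -63 .085 0 0;-20 -314 -63 .085 0 0;-20 -314 -63 .085 0 0' 0.7 30
python3 - <<'E'
from h import *
grab('wrist','w1'); print(manip.get_state()['tcp_pos'])
z=load('w1');P=cloud(z);im=z['im'].astype(int).sum(-1)
m=(P[...,2]>.14)&(P[...,2]<.2)&(np.hypot(P[...,0]-.487,P[...,1]+.314)<.03)
p=P[m];print(len(p),np.percentile(p,[1,50,99],axis=0).round(4).tolist())
m=(abs(P[...,2]-.184)<.006)&(np.hypot(P[...,0]-.487,P[...,1]+.314)<.03);p=P[m];print(len(p),np.percentile(p,[2,50,98],axis=0).round(4).tolist())
m=(abs(P[...,2]-.13)<.008)&(np.hypot(P[...,0]-.487,P[...,1]+.314)<.045);p=P[m]
d=p[:,:2].mean(0);u,s,vt=np.linalg.svd(p[:,:2]-d);print('bar',len(p),p.mean(0),vt[0])
m=(abs(P[...,2]-.065)<.006)&(np.hypot(P[...,0]-.487,P[...,1]+.314)<.04);p=P[m];print(len(p),np.percentile(p,[1,50,99],axis=0).round(4).tolist())
E
```

```text
clock: 1.25
tcp_pos: [0.4864, -0.3136, 0.2494]
tool_rot: [[-0.003, 0.086, 0.996], [0.002, 0.996, -0.086], [-1.0, 0.002, -0.003]]
wrist_force: [0.3, 0.2, 0.1]
width: 0.0598
{'vertical_fov': 61.694, 'cx': 312.515, 'cy': 238.429, 'xyz': [0.494, -0.234, 0.392], 'rotation': [[0.996, 0.08, 0.03], [-0.086, 0.947, 0.311], [-0.003, -0.313, 0.95]]}
[ 0.48680656 -0.31322902  0.25082809]
1193 [[0.4789, -0.3206, 0.1411], [0.4872, -0.3106, 0.1804], [0.4954, -0.3089, 0.1883]]
669 [[0.4795, -0.3203, 0.1782], [0.4871, -0.3133, 0.1865], [0.4949, -0.3093, 0.1883]]
bar 771 [ 0.48704307 -0.31425661  0.13113342] [ 0.99596507 -0.0897417 ]
2791 [[0.4615, -0.3308, 0.0598], [0.4876, -0.3093, 0.0651], [0.5133, -0.2885, 0.0672]]
```

View pics/w1.png

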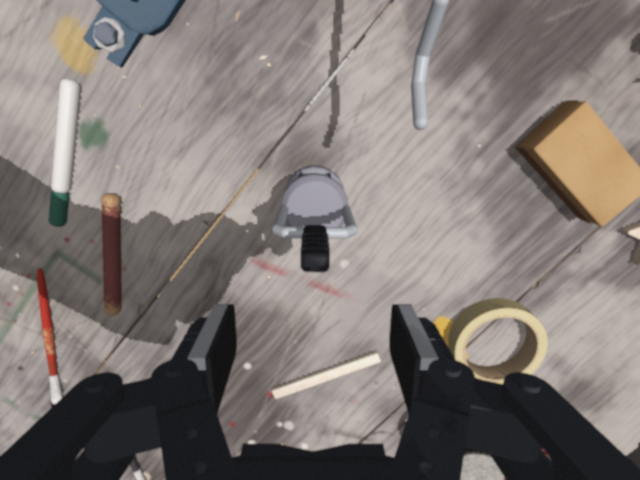

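The lantern's tab is at (315,250), centred between the open fingers; the hook's end is at (420,122). I'll measure the hook here too, then descend.

```bash
python3 - <<'E'
from h import *
z=load('w1');P=cloud(z)
for v in range(0,130,8):
    row=P[v,400:450];m=row[:,2]>.12
    if m.any():
        r=row[m]; print(v,r[:,:].mean(0).round(4), r[:,2].max().round(4), 400+np.nonzero(m)[0][[0,-1]])
E
python3 -m handwheel '25 -1 0 0 0 0;60 -1 0 0 0 0;90 -1 0 0 0 0;105 -1 0 0 0 0;105 -1 0 0 0 0;105 -1 0 0 0 0'
python3 -m handwheel '0 0 0 0 0 0;0 0 0 0 0 0;0 0 0 0 0 0;0 0 0 0 0 0;0 0 0 0 0 0;0 0 0 0 0 0;0 0 0 0 0 0;0 0 0 0 0 0' 0 40
```

```text
0 [ 0.5592 -0.1899  0.169 ] 0.1706 [432 448]
8 [ 0.5584 -0.1931  0.1676] 0.1692 [430 445]
16 [ 0.5541 -0.1982  0.178 ] 0.3924 [427 443]
24 [ 0.5576 -0.199   0.1612] 0.163 [424 440]
32 [ 0.5569 -0.2023  0.1588] 0.1606 [422 437]
40 [ 0.5562 -0.2056  0.1556] 0.1579 [419 434]
48 [ 0.5556 -0.2091  0.1528] 0.155 [417 431]
56 [ 0.5515 -0.214   0.1648] 0.3924 [415 442]
64 [ 0.5506 -0.2178  0.1654] 0.3924 [414 444]
72 [ 0.5538 -0.2207  0.1493] 0.1511 [412 426]
80 [ 0.5533 -0.2249  0.149 ] 0.1508 [411 425]
88 [ 0.5521 -0.2292  0.1524] 0.1536 [411 424]
96 [ 0.5514 -0.2334  0.1564] 0.1583 [411 425]
104 [ 0.5509 -0.2376  0.1605] 0.1623 [412 426]
112 [ 0.5464 -0.2412  0.1787] 0.3924 [402 426]
120 [ 0.5493 -0.2457  0.168 ] 0.1706 [412 427]
128 [ 0.5494 -0.2499  0.1675] 0.1689 [415 424]
clock: 1.9
tcp_pos: [0.4876, -0.3147, 0.1481]
tool_rot: [[0.001, 0.084, 0.996], [-0.001, 0.996, -0.084], [-1.0, -0.001, 0.002]]
wrist_force: [0.4, -0.0, 0.9]
width: 0.0599
clock: 2.7
tcp_pos: [0.4873, -0.3153, 0.1473]
tool_rot: [[0.002, 0.085, 0.996], [-0.001, 0.996, -0.085], [-1.0, -0.001, 0.002]]
wrist_force: [0.0, -0.4, 5.6]
width: 0.0157
```

```bash
python3 -m handwheel '-15 0 0 0 0 0;-35 0 0 0 0 0;-55 0 5 .02 0 0;-58 5 20 .05 0 0;-58 12 38 .075 0 0;-58 22 53 .075 0 0;-58 22 53 .075 0 0;-58 22 53 .075 0 0;-58 22 53 .075 0 0'
python3 - <<'E'
from h import *
grab('side','s2');grab('wrist','w2');print(manip.get_state()['tcp_pos'])
im=cv2.imread('pics/s2.png')[130:350,210:370];cv2.imwrite('pics/s2z.png',cv2.resize(im,None,fx=2.7,fy=2.7))
E
```

```text
clock: 3.6
tcp_pos: [0.5412, -0.2976, 0.2043]
tool_rot: [[-0.001, 0.159, 0.987], [0.0, 0.987, -0.159], [-1.0, -0.0, -0.001]]
wrist_force: [0.1, 0.2, -1.8]
width: 0.0156
{'vertical_fov': 49.713, 'cx': 324.364, 'cy': 241.576, 'xyz': [0.487, -1.132, 0.605], 'rotation': [[0.991, 0.084, -0.104], [-0.13, 0.445, -0.886], [-0.028, 0.892, 0.452]]}
{'vertical_fov': 61.694, 'cx': 312.515, 'cy': 238.429, 'xyz': [0.554, -0.218, 0.347], 'rotation': [[0.987, 0.151, 0.051], [-0.159, 0.937, 0.31], [-0.001, -0.314, 0.949]]}
[ 0.54110032 -0.2977481   0.20443811]
```

View pics/s2z.png

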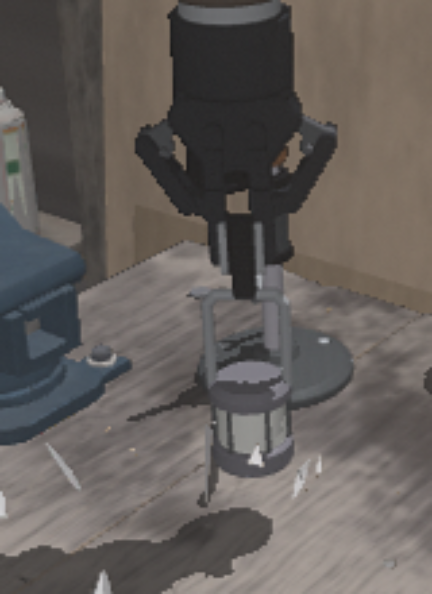

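View pics/w2.png

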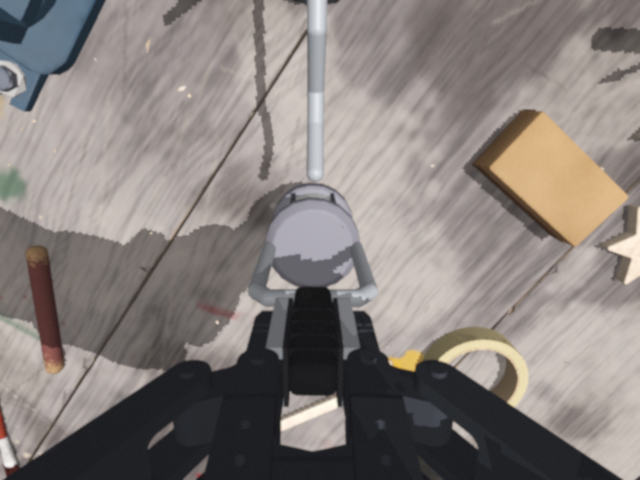

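The lantern is upright in the grip, with the hook arm running up the image at column 316 and the tab at column 313, so they are lined up. Next I'll measure the bar against the seat.

```bash
python3 - <<'E'
from h import *
z=load('w2');P=cloud(z)
s=manip.get_state();T=np.array(s['tool_rot']);t=np.array(s['tcp_pos'])
L=(P-t)@T*1000
for v in list(range(0,180,12)):
    r=L[v,300:335];m=(P[v,300:335,2]>.13)&(P[v,300:335,2]<.2)
    if m.any(): print(v,'tool y,z:',r[m][:,1].mean().round(1),r[m][:,2].mean().round(1),'Z',(P[v,300:335,2][m].max()*1000).round(1))
for u in (265,275,280,345,355,365):
    c=[(v,*(L[v,u,1:]).round(1),(P[v,u,2]*1000).round(1)) for v in range(284,304,3)]; print(u,c)
E
```

```text
0 tool y,z: 119.5 1.4 Z 171.0
12 tool y,z: 115.3 1.4 Z 171.1
24 tool y,z: 111.1 1.4 Z 171.5
36 tool y,z: 106.9 1.2 Z 171.2
48 tool y,z: 103.0 1.3 Z 166.2
60 tool y,z: 98.8 1.3 Z 162.6
72 tool y,z: 94.3 1.1 Z 158.6
84 tool y,z: 89.7 1.1 Z 156.1
96 tool y,z: 84.6 1.0 Z 151.2
108 tool y,z: 79.3 1.0 Z 151.4
120 tool y,z: 73.9 1.0 Z 151.6
132 tool y,z: 68.6 1.0 Z 155.5
144 tool y,z: 63.6 1.0 Z 159.9
156 tool y,z: 58.7 1.0 Z 164.4
168 tool y,z: 53.9 0.7 Z 168.6
265 [(284, np.float64(0.6), np.float64(-22.5), np.float64(174.4)), (287, np.float64(3.8), np.float64(-21.3), np.float64(184.4)), (290, np.float64(3.3), np.float64(-21.0), np.float64(186.5)), (293, np.float64(2.8), np.float64(-20.8), np.float64(188.5)), (296, np.float64(1.8), np.float64(-20.8), np.float64(189.3)), (299, np.float64(0.8), np.float64(-20.7), np.float64(190.2)), (302, np.float64(-0.1), np.float64(-20.6), np.float64(191.3))]
275 [(284, np.float64(-80.0), np.float64(-35.7), np.float64(-0.2)), (287, np.float64(-82.7), np.float64(-35.7), np.float64(0.9)), (290, np.float64(3.6), np.float64(-16.6), np.float64(187.1)), (293, np
[... 1283 characters left out ...]
), np.float64(187.6)), (293, np.float64(2.8), np.float64(18.4), np.float64(188.4)), (296, np.float64(1.4), np.float64(18.4), np.float64(188.6)), (299, np.float64(1.3), np.float64(18.2), np.float64(191.2)), (302, np.float64(-0.7), np.float64(18.4), np.float64(190.1))]
365 [(284, np.float64(2.7), np.float64(24.0), np.float64(178.8)), (287, np.float64(3.7), np.float64(23.2), np.float64(184.2)), (290, np.float64(3.3), np.float64(23.0), np.float64(186.4)), (293, np.float64(2.3), np.float64(22.9), np.float64(187.3)), (296, np.float64(1.3), np.float64(22.8), np.float64(188.2)), (299, np.float64(0.2), np.float64(22.8), np.float64(189.0)), (302, np.float64(-1.5), np.float64(22.9), np.float64(188.6))]
```

```bash
python3 -m handwheel '0 15 1 0 0 0;0 35 1 0 0 0;0 55 1 0 0 0;0 72 1 0 0 0;0 79 1 0 0 0;0 79 1 0 0 0;10 79 1 0 0 0;22 79 1 0 0 0;29 79 1 0 0 0;31 79 1 0 0 0;31 79 1 0 0 0;31 79 1 0 0 0'
python3 - <<'E'
from h import *
grab('side','s3');grab('wrist','w3')
im=cv2.imread('pics/s3.png')[130:350,210:370];a=cv2.resize(im,None,fx=2.7,fy=2.7)
cv2.imwrite('pics/s3z.png',a)
E
```

```text
clock: 4.9
tcp_pos: [0.5552, -0.2199, 0.1735]
tool_rot: [[0.0, 0.16, 0.987], [-0.0, 0.987, -0.16], [-1.0, 0.0, 0.0]]
wrist_force: [-0.0, 0.5, -1.2]
width: 0.0154
{'vertical_fov': 49.713, 'cx': 324.364, 'cy': 241.576, 'xyz': [0.487, -1.132, 0.605], 'rotation': [[0.991, 0.084, -0.104], [-0.13, 0.445, -0.886], [-0.028, 0.892, 0.452]]}
{'vertical_fov': 61.694, 'cx': 312.515, 'cy': 238.429, 'xyz': [0.568, -0.14, 0.316], 'rotation': [[0.987, 0.151, 0.05], [-0.159, 0.937, 0.31], [-0.0, -0.314, 0.949]]}
```

View pics/s3z.png

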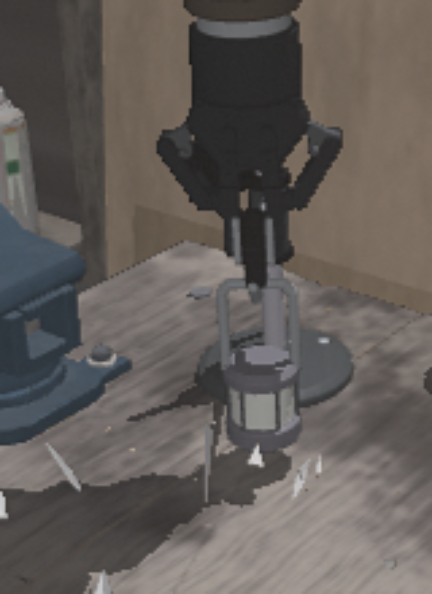

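View pics/w3.png

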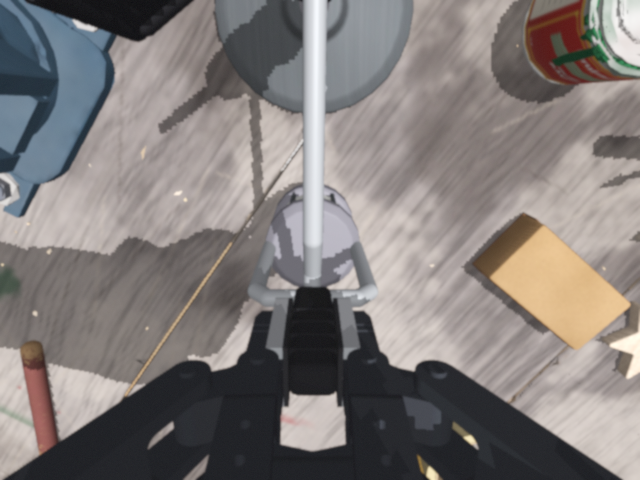

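The arm runs through the handle's opening and the bar sits over the seat at (313,290). I'll lower until the load transfers.

```bash
python3 -m handwheel '1 0 0 0 0 0;2 0 0 0 0 0;2 0 0 0 0 0;2 0 0 0 0 0'; python3 -m handwheel '1 0 0 0 0 0;1.5 0 0 0 0 0;1.5 0 0 0 0 0'
```

```text
clock: 5.4
tcp_pos: [0.5554, -0.2198, 0.1718]
tool_rot: [[0.001, 0.159, 0.987], [-0.0, 0.987, -0.159], [-1.0, -0.0, 0.001]]
wrist_force: [0.3, 1.1, 2.8]
width: 0.0158
clock: 5.7
tcp_pos: [0.5554, -0.2199, 0.1713]
tool_rot: [[0.002, 0.159, 0.987], [-0.001, 0.987, -0.159], [-1.0, -0.001, 0.002]]
wrist_force: [-2.7, 0.9, 10.3]
width: 0.0154
```

```bash
python3 -m handwheel '-1.5 0 0 0 0 0;-1.5 0 0 0 0 0;-1.5 0 0 0 0 0'; python3 -m handwheel '0 0 0 0 0 0;0 0 0 0 0 0;0 0 0 0 0 0;0 0 0 0 0 0;0 0 0 0 0 0' 0.55; python3 -m handwheel '-10 0 0 0 0 0;-35 0 0 0 0 0;-70 0 0 0 0 0;-110 0 0 0 0 0;-120 0 0 0 0 0;-120 0 0 0 0 0'
python3 - <<'E'
from h import *
grab('side','s4');grab('wrist','w4')
im=cv2.imread('pics/s4.png')[130:350,210:370];a=cv2.resize(im,None,fx=2.7,fy=2.7)
cv2.imwrite('pics/s4z.png',a)
E
```

```text
clock: 6.0
tcp_pos: [0.5553, -0.2198, 0.1716]
tool_rot: [[0.001, 0.159, 0.987], [-0.0, 0.987, -0.159], [-1.0, -0.0, 0.001]]
wrist_force: [0.2, 0.0, 5.6]
width: 0.0152
clock: 6.5
tcp_pos: [0.5551, -0.2197, 0.1711]
tool_rot: [[-0.0, 0.159, 0.987], [0.0, 0.987, -0.159], [-1.0, 0.0, -0.0]]
wrist_force: [0.7, 0.5, -0.8]
width: 0.0473
clock: 7.1
tcp_pos: [0.5558, -0.22, 0.2937]
tool_rot: [[0.004, 0.159, 0.987], [-0.001, 0.987, -0.159], [-1.0, -0.001, 0.004]]
wrist_force: [0.1, -0.6, 0.3]
width: 0.047
{'vertical_fov': 49.713, 'cx': 324.364, 'cy': 241.576, 'xyz': [0.487, -1.132, 0.605], 'rotation': [[0.991, 0.084, -0.104], [-0.13, 0.445, -0.886], [-0.028, 0.892, 0.452]]}
{'vertical_fov': 61.694, 'cx': 312.515, 'cy': 238.429, 'xyz': [0.568, -0.14, 0.435], 'rotation': [[0.987, 0.151, 0.049], [-0.159, 0.937, 0.311], [0.001, -0.315, 0.949]]}
```

View pics/s4z.png

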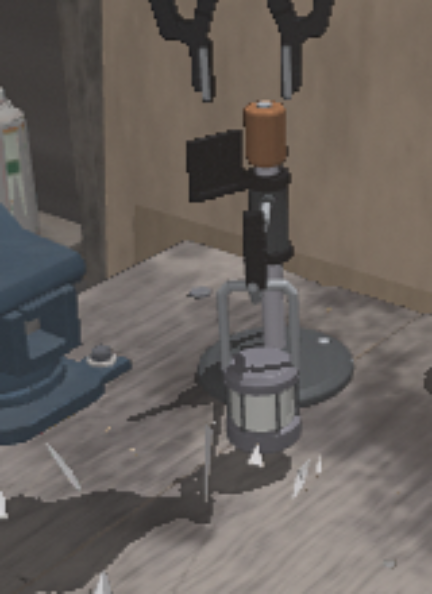

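View pics/w4.png

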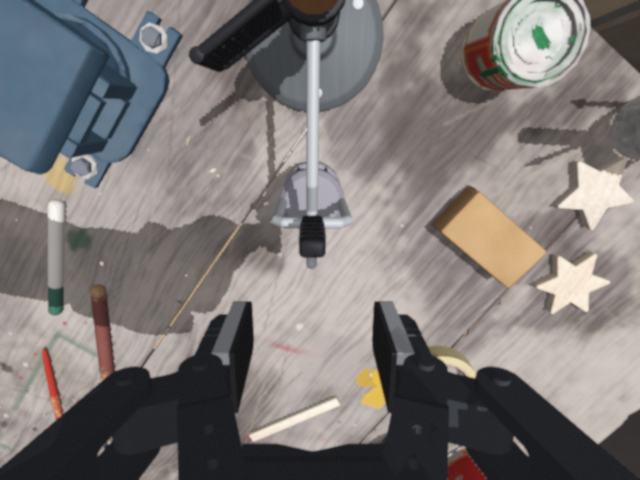

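```bash
cat >> h.py <<'E'
from scipy.spatial.transform import Rotation as Ro
def down(yaw):  # tool y at world angle yaw, pointing down
    y=np.array([np.cos(yaw),np.sin(yaw),0]);x=np.array([0,0,-1.]);return np.stack([x,y,np.cross(x,y)],1)
def rel(T0,p0,T,p): return ((np.array(p)-p0)@T0*1000).round(1), Ro.from_matrix(T0.T@T).as_rotvec().round(3)
E
python3 - <<'E'
from h import *
s=manip.get_state();p=np.array(s['tcp_pos']);T0=np.array(s['tool_rot'])
a=np.radians(130);h=np.array([np.cos(a),np.sin(a),0]);th=np.radians(35)
x=-h*np.sin(th)+np.array([0,0,-np.cos(th)]);y=h*np.cos(th)+np.array([0,0,-np.sin(th)]);T=np.stack([x,y,np.cross(x,y)],1)
print(p,rel(T0,p,T,[.525,.03,.258]))
print(rel(T0,p,down(np.radians(75)),[.5787,-.079,.30]))
E
```

```text
[ 0.55518241 -0.2197575   0.29042322] (array([ 32.5, 241.8, -69.6]), array([-0.83 , -0.263, -0.573]))
(array([ -9.6, 142.7,   0.8]), array([ 0.102, -0.001, -0.   ]))
```

```bash
python3 -m handwheel '-15 30 -5 0 0 0;-20 70 -18 -.08 -.02 -.05;-20 110 -32 -.2 -.06 -.13;-20 150 -45 -.33 -.1 -.22;-15 190 -57 -.46 -.14 -.31;0 220 -66 -.58 -.18 -.4;15 238 -69 -.7 -.22 -.48;30 242 -70 -.79 -.25 -.55;32 242 -70 -.83 -.263 -.573;32 242 -70 -.83 -.263 -.573;32 242 -70 -.83 -.263 -.573' 
python3 - <<'E'
from h import *
grab('wrist','w5');print(manip.get_state()['tcp_pos'])
E
```

```text
clock: 8.3
tcp_pos: [0.5242, 0.0302, 0.2587]
tool_rot: [[0.368, -0.525, 0.767], [-0.44, 0.629, 0.642], [-0.819, -0.573, 0.001]]
wrist_force: [-0.0, 0.5, 0.5]
width: 0.0466
{'vertical_fov': 61.694, 'cx': 312.515, 'cy': 238.429, 'xyz': [0.429, 0.143, 0.33], 'rotation': [[0.767, -0.384, -0.514], [0.642, 0.459, 0.615], [0.0, -0.802, 0.598]]}
[0.52463609 0.0300646  0.25919709]
```

View pics/w5.png

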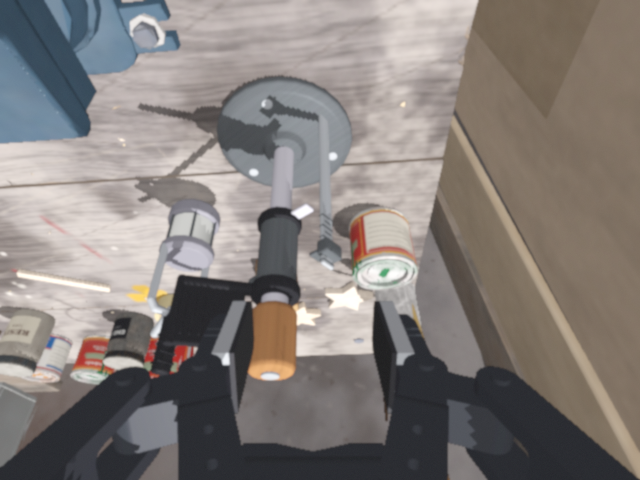

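```bash
python3 - <<'E'
from h import *
z=load('w5');P=cloud(z)
a=np.array([.5787,-.079]);ys=np.array([.158,.987]);xs=np.array([.987,-.158])
r=P[...,:2]-a;X=r@xs*1000;Y=r@ys*1000;Z=P[...,2]*1000
for v in range(204,222,2): print(v,' '.join(f'{X[v,u]:.0f},{Y[v,u]:.0f},{Z[v,u]:.0f}' for u in range(290,318,3)))
print()
for v in range(228,276,2): print(v,' '.join(f'{X[v,u]:.0f},{Y[v,u]:.0f},{Z[v,u]:.0f}' for u in range(306,346,3)))
im=z['im'][195:285,270:370];cv2.imwrite('pics/w5z.png',cv2.resize(im,None,fx=6,fy=6,interpolation=cv2.INTER_CUBIC))
m=(np.hypot(X,Y)<20)&(Z>185);print(np.percentile(Z[m],[1,5,95,99]))
E
```

```text
204 4,8,95 82,-66,-0 84,-62,1 87,-60,-0 88,-56,1 -5,34,116 94,-51,0 96,-49,0 98,-46,0 101,-43,-0
206 3,9,98 84,-67,1 86,-64,1 -4,26,113 -4,29,115 -4,33,117 -1,34,116 98,-50,1 100,-47,2 103,-45,1
208 3,9,100 87,-70,0 -5,23,114 -5,27,116 -3,29,116 -1,30,116 -0,32,116 3,33,115 104,-51,0 106,-47,1
210 -6,18,113 -4,20,114 -3,22,114 -2,25,116 -1,27,116 -0,29,116 2,31,116 -183,196,330 107,-53,0 109,-50,0
212 -5,17,115 -4,20,116 -2,21,116 -1,23,116 1,25,116 2,27,116 4,29,116 106,-58,1 109,-55,1 111,-52,1
214 -5,17,117 -3,19,117 -1,20,116 1,22,116 2,24,116 4,26,116 106,-63,2 112,-62,-1 113,-58,0 115,-55,0
216 -5,17,119 -2,18,118 1,19,116 3,19,115 5,22,115 109,-70,-0 111,-66,0 113,-64,0 115,-60,1 118,-58,0
218 -4,16,120 -2,18,120 1,19,119 5,18,115 109,-75,0 112,-72,-0 114,-69,0 116,-66,0 119,-63,0 121,-60,0
220 -3,15,121 -1,17,121 2,18,120 5,18,117 111,-78,0 115,-75,-0 116,-72,0 118,-68,2 122,-66,-0 123,-62,1

228 127,-85,0 130,-82,1 132,-79,1 135,-76,0 138,-73,0 -4,49,148 -3,51,148 1,51,145 4,51,144 151,-58,0 154,-55,0 157,-53,-1 159,-49,-0 161,-46,1
230 131,-88,-1 133,-84,1 135,-81,1 139,-79
[... 2755 characters left out ...]
68 201,-150,0 203,-147,0 207,-144,0 209,-139,1 213,-137,-0 216,-133,0 219,-130,0 221,-126,0 4,50,178 227,-119,1 229,-115,1 234,-113,-0 237,-109,-0 239,-105,0
270 206,-155,-0 208,-151,-0 210,-147,1 213,-143,1 218,-141,-1 221,-137,-0 223,-133,1 226,-130,0 230,-127,-0 232,-123,0 236,-120,-1 239,-116,-0 240,-112,1 244,-109,0
272 209,-158,0 211,-154,1 215,-150,1 218,-147,1 222,-144,0 225,-141,-0 228,-137,-0 230,-133,1 234,-130,0 237,-127,-0 241,-124,-1 242,-119,1 246,-116,-0 249,-113,0
274 213,-162,0 217,-158,0 220,-155,-0 223,-151,0 226,-148,0 228,-143,1 233,-142,-1 236,-138,-0 238,-134,0 241,-130,0 244,-126,0 247,-123,1 250,-119,1 252,-115,1
[185.4471127  186.06354259 242.43098327 243.82642431]
```

View pics/w5z.png

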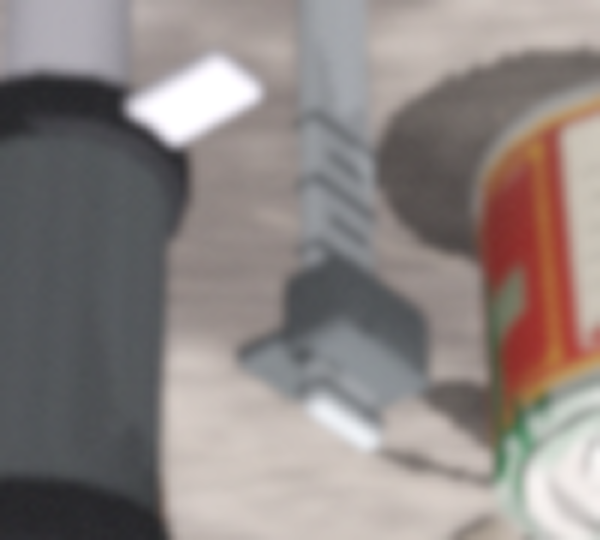

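```bash
python3 - <<'E'
from h import *
from scipy.optimize import least_squares
z=load('w5');P=cloud(z);im=z['im'].astype(int)
m=(np.hypot(P[...,0]-.5787,P[...,1]+.079)<.025)&(P[...,2]>.198)&(P[...,2]<.238)&(im[...,2]-im[...,0]>40)
q=P[m];s=least_squares(lambda c:np.hypot(q[:,0]-c[0],q[:,1]-c[1])-.017,[.578,-.08],loss='soft_l1',f_scale=.002);print(s.x,len(q))
m=(np.hypot(P[...,0]-.54,P[...,1]+.1)<.05)&(P[...,2]>.2)&(P[...,2]<.232)&(im.sum(-1)<130)
q=P[m][:,:2];d=q.mean(0);print('paddle',len(q),d,np.linalg.svd(q-d,full_matrices=False)[2][0], np.degrees(np.arctan2(d[1]+.079,d[0]-.5787)))
s=manip.get_state();p=np.array(s['tcp_pos']);T0=np.array(s['tool_rot'])
print(p,rel(T0,p,down(np.radians(60)),[.5787,-.079,.30]))
print(rel(T0,p,down(np.radians(90)),[.55,-.02,.32]))
E
```

```text
[ 0.57894939 -0.07973747] 2382
paddle 1510 [ 0.52601652 -0.10157421] [0.90241986 0.43085774] -156.80547433956812
[0.52463609 0.0300646  0.25919709] (array([  34.5, -120.4,  -28.4]), array([1.179, 0.373, 0.532]))
(array([-18.4, -79.7, -12.6]), array([0.674, 0.214, 0.585]))
```

```bash
python3 -m handwheel '-25 -25 0 .05 .02 .07;-30 -50 -5 .18 .06 .19;-25 -68 -10 .32 .1 .31;-18 -80 -13 .45 .14 .41;-10 -86 -15 .58 .18 .5;0 -93 -18 .7 .22 .56;10 -102 -21 .83 .27 .555;22 -112 -25 .96 .31 .55;33 -119 -28 1.1 .35 .54;34.5 -120.4 -28.4 1.179 .373 .532;34.5 -120.4 -28.4 1.179 .373 .532;34.5 -120.4 -28.4 1.179 .373 .532' .85
python3 - <<'E'
from h import *
s=manip.get_state();p=np.array(s['tcp_pos']);T0=np.array(s['tool_rot']);print(s['joint_pos'],p)
print(rel(T0,p,down(np.radians(60)),[.5789,-.0794,.202]))
E
```

```text
clock: 9.55
tcp_pos: [0.5791, -0.0792, 0.3002]
tool_rot: [[0.0, 0.496, 0.868], [-0.0, 0.868, -0.496], [-1.0, -0.0, 0.0]]
wrist_force: [0.1, -0.8, 1.3]
width: 0.0729
[-1.35739833e-01  2.14181817e-01  4.55478425e-01  1.81197451e+00
 -4.56932275e-04  1.95460587e+00] [ 0.57909153 -0.07922359  0.30022857]
(array([98.2, -0.2, -0.1]), array([0.004, 0.   , 0.   ]))
```

```bash
python3 -m handwheel '30 0 0 0 0 0;60 0 0 0 0 0;85 0 0 0 0 0;98 0 0 0 0 0;98 0 0 0 0 0;98 0 0 0 0 0'
python3 -m handwheel '0 0 0 0 0 0;0 0 0 0 0 0;0 0 0 0 0 0;0 0 0 0 0 0;0 0 0 0 0 0;0 0 0 0 0 0;0 0 0 0 0 0;0 0 0 0 0 0' 0 50
python3 - <<'E'
from h import *
grab('side','s6');grab('wrist','w6');print(manip.get_state()['tcp_pos'])
im=cv2.imread('pics/s6.png')[130:350,210:370];cv2.imwrite('pics/s6z.png',cv2.resize(im,None,fx=2.7,fy=2.7))
E
```

```text
clock: 10.15
tcp_pos: [0.5792, -0.0786, 0.2034]
tool_rot: [[0.001, 0.497, 0.868], [-0.001, 0.868, -0.497], [-1.0, 0.0, 0.002]]
wrist_force: [1.0, -0.4, 0.2]
width: 0.0726
clock: 10.95
tcp_pos: [0.5792, -0.0787, 0.2033]
tool_rot: [[0.002, 0.498, 0.867], [-0.001, 0.867, -0.498], [-1.0, 0.0, 0.002]]
wrist_force: [-0.8, 0.8, 5.8]
width: 0.0328
{'vertical_fov': 49.713, 'cx': 324.364, 'cy': 241.576, 'xyz': [0.487, -1.132, 0.605], 'rotation': [[0.991, 0.084, -0.104], [-0.13, 0.445, -0.886], [-0.028, 0.892, 0.452]]}
{'vertical_fov': 61.694, 'cx': 312.515, 'cy': 238.429, 'xyz': [0.619, -0.009, 0.346], 'rotation': [[0.867, 0.473, 0.155], [-0.498, 0.823, 0.273], [0.002, -0.314, 0.949]]}
[ 0.57923698 -0.07871419  0.20329679]
```

View pics/s6z.png

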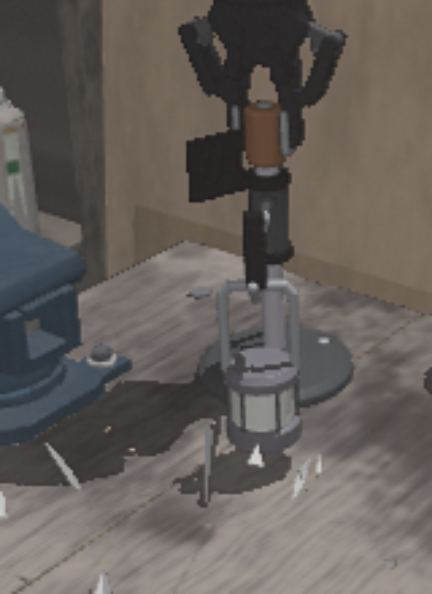

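View pics/w6.png

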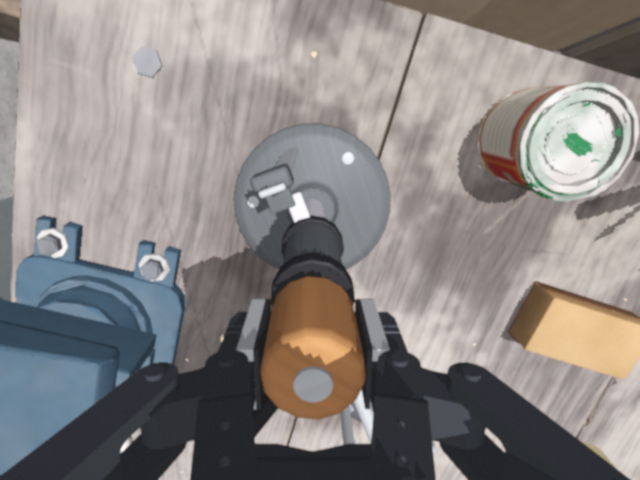

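The knob is held between the pads, and the paddle is clear of the fingers. The pointer is at (300,207) and the clip tip at (278,203). Lifting now.

```bash
python3 -m handwheel '-2 0 0 0 0 0;-6 0 0 0 0 0;-11 0 0 0 0 0;-16 0 0 0 0 0;-21 0 0 0 0 0;-26 0 0 0 0 0;-31 0 0 0 0 0;-36 0 0 0 0 0;-41 0 0 0 0 0;-45 0 0 0 0 0;-48 0 0 0 0 0;-50 0 0 0 0 0;-51 0 0 0 0 0;-51 0 0 0 0 0;-51 0 0 0 0 0;-51 0 0 0 0 0;-51 0 0 0 0 0'
cat > m.py <<'E'
from h import *
import sys
tag=sys.argv[1]
grab('wrist',tag);s=manip.get_state();print(s['tcp_pos'].round(4) if hasattr(s['tcp_pos'],'round') else s['tcp_pos'])
z=load(tag);P=cloud(z)
a=np.array([.5789,-.0794]);ys=np.array([.158,.987]);xs=np.array([.987,-.158])
r=P[...,:2]-a;X=r@xs*1000;Y=r@ys*1000;Z=P[...,2]*1000
m=(abs(X)<5)&(Y>19)&(Y<33)&(Z>100)&(Z<200);print('pointer top',m.sum(),np.median(Z[m]).round(2),Z[m].std().round(2))
m=(abs(X)<6)&(Y>39)&(Y<46)&(Z>100)&(Z<200);print('clip top',m.sum(),np.median(Z[m]).round(2),Z[m].std().round(2))
E
python3 m.py w7; python3 - <<'E'
from h import *
z=load('w7');P=cloud(z)
a=np.array([.5789,-.0794]);ys=np.array([.158,.987]);xs=np.array([.987,-.158])
p=[list(a+ys*.036)+[.166]];u,v=proj(z,np.array(p));u,v=int(u[0]),int(v[0]);print(u,v)
y0,x0=max(0,v-60),max(0,u-70)
cv2.imwrite('pics/w7z.png',cv2.resize(z['im'][y0:y0+120,x0:x0+140],None,fx=5,fy=5,interpolation=cv2.INTER_CUBIC))
E
```

```text
clock: 12.75
tcp_pos: [0.5791, -0.0787, 0.2535]
tool_rot: [[0.001, 0.498, 0.867], [-0.001, 0.867, -0.498], [-1.0, -0.0, 0.001]]
wrist_force: [5.5, -0.2, -4.9]
width: 0.0328
{'vertical_fov': 61.694, 'cx': 312.515, 'cy': 238.429, 'xyz': [0.619, -0.009, 0.396], 'rotation': [[0.867, 0.473, 0.156], [-0.498, 0.823, 0.273], [0.001, -0.315, 0.949]]}
[ 0.5791 -0.0787  0.2535]
pointer top 384 165.96 0.7
clip top 246 167.57 0.67
290 191
```

View pics/w7z.png

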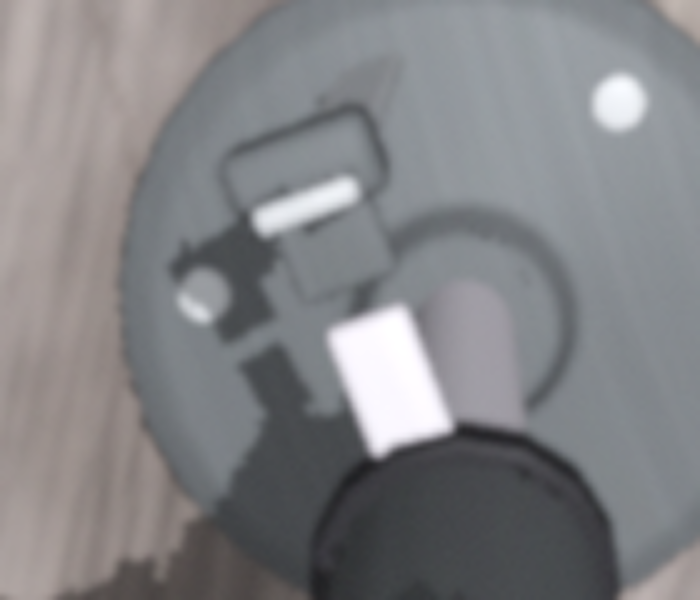

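```bash
python3 -m handwheel '-1 0 0 0 0 0;-1.7 0 0 0 0 0;-1.7 0 0 0 0 0;-1.7 0 0 0 0 0;-1.7 0 0 0 0 0;-1.7 0 0 0 0 0'; python3 m.py w8
```

```text
clock: 13.4
tcp_pos: [0.5791, -0.0787, 0.2552]
tool_rot: [[0.001, 0.498, 0.867], [-0.001, 0.867, -0.498], [-1.0, -0.0, 0.001]]
wrist_force: [5.7, -0.1, -4.0]
width: 0.0329
{'vertical_fov': 61.694, 'cx': 312.515, 'cy': 238.429, 'xyz': [0.619, -0.009, 0.398], 'rotation': [[0.867, 0.473, 0.156], [-0.498, 0.823, 0.273], [0.001, -0.315, 0.949]]}
[ 0.5791 -0.0787  0.2552]
pointer top 382 167.62 0.66
clip top 245 167.48 0.64
```

```bash
python3 -m handwheel '0 0 0 -.05 0 0;0 0 0 -.13 0 0;0 0 0 -.22 0 0;0 0 0 -.31 0 0;0 0 0 -.4 0 0;0 0 0 -.49 0 0;0 0 0 -.58 0 0;0 0 0 -.67 0 0;0 0 0 -.76 0 0;0 0 0 -.85 0 0;0 0 0 -.94 0 0;0 0 0 -1.03 0 0;0 0 0 -1.1 0 0;0 0 0 -1.15 0 0;0 0 0 -1.15 0 0;0 0 0 -1.15 0 0;0 0 0 -1.15 0 0'
cat > lev.py <<'E'
from h import *
import sys
tag=sys.argv[1];s=manip.get_state();print('moment',np.round(s['moment'],3),'F',np.round(s['wrist_force'],1))
for n in ('side','scene'):
    grab(n,n+tag);z=load(n+tag);P=cloud(z);im=z['im'].astype(int).sum(-1)
    r=P[...,:2]-np.array([.5789,-.0794]);R=np.hypot(r[...,0],r[...,1])
    m=(R>.034)&(R<.078)&(P[...,2]>.232)&(P[...,2]<.25)&(im<150)
    q=P[m]; 
    print(n,m.sum(),'median ang',np.degrees(np.median(np.arctan2(r[m][:,1],r[m][:,0]))).round(1),'R',np.percentile(R[m],[5,95]).round(3))
im=load('side'+tag)['im'][100:320,210:370];cv2.imwrite(f'pics/L{tag}.png',cv2.resize(im,None,fx=2.7,fy=2.7))
E
python3 m.py w9; python3 lev.py 9
```

```text
clock: 15.15
tcp_pos: [0.5786, -0.0787, 0.2549]
tool_rot: [[-0.0, -0.587, 0.81], [-0.001, 0.81, 0.587], [-1.0, -0.0, -0.001]]
wrist_force: [-0.4, -1.1, -4.0]
width: 0.0332
{'vertical_fov': 61.694, 'cx': 312.515, 'cy': 238.429, 'xyz': [0.531, -0.014, 0.398], 'rotation': [[0.81, -0.558, -0.183], [0.587, 0.768, 0.255], [-0.001, -0.314, 0.949]]}
[ 0.5786 -0.0787  0.2549]
pointer top 382 167.26 0.67
clip top 247 167.4 0.71
moment [-0.075  0.042 -0.015] F [-1.3 -0.6 -4.7]
{'vertical_fov': 49.713, 'cx': 324.364, 'cy': 241.576, 'xyz': [0.487, -1.132, 0.605], 'rotation': [[0.991, 0.084, -0.104], [-0.13, 0.445, -0.886], [-0.028, 0.892, 0.452]]}
side 49 median ang -105.8 R [0.037 0.07 ]
{'vertical_fov': 51.432, 'cx': 315.803, 'cy': 241.15, 'xyz': [0.295, -0.92, 0.984], 'rotation': [[0.917, 0.298, -0.266], [-0.4, 0.697, -0.595], [0.009, 0.652, 0.758]]}
scene 21 median ang -110.7 R [0.064 0.073]
```

View pics/L9.png

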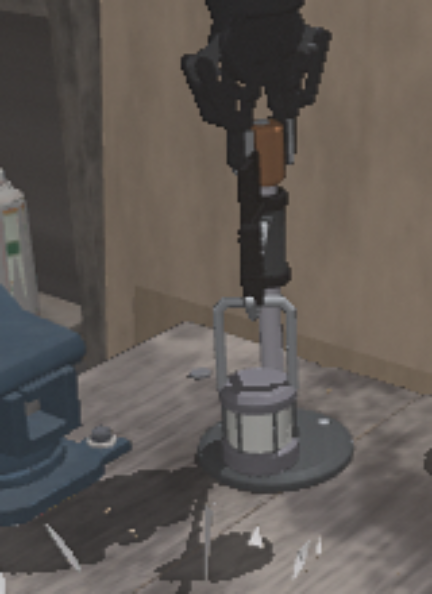

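View pics/w9.png

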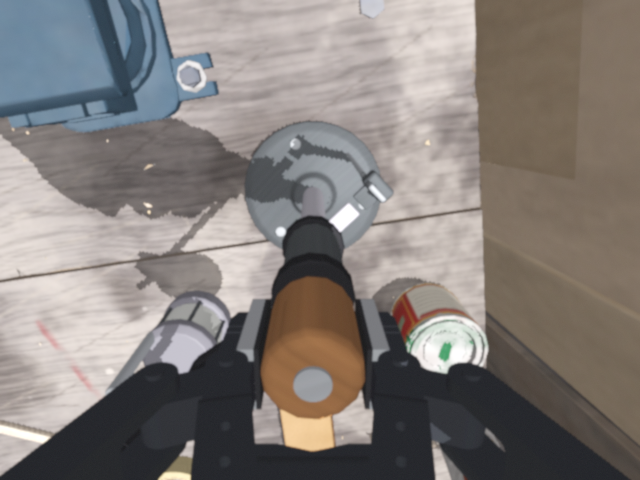

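The lever has swung most of the way (paddle at about -107°, closed at about -99°) and the height is held. I'll go on in small steps and watch the moment.

```bash
P='from rig import manip;import numpy as np;s=manip.get_state();print("M",np.round(s["moment"],3),"F",np.round(s["wrist_force"],1),"w",s["width"])'
python3 -m handwheel '0 0 0 -.04 0 0;0 0 0 -.08 0 0;0 0 0 -.08 0 0;0 0 0 -.08 0 0' >/dev/null; python3 -c "$P"
python3 -m handwheel '0 0 0 -.04 0 0;0 0 0 -.04 0 0;0 0 0 -.04 0 0' >/dev/null; python3 -c "$P"
python3 -m handwheel '0 0 0 -.03 0 0;0 0 0 -.03 0 0;0 0 0 -.03 0 0'; python3 -c "$P"; python3 lev.py 10
```

```text
M [-0.169  0.416  0.055] F [-2.8 -1.  -4.5] w 0.03298889548773893
M [-0.196  0.729 -0.006] F [-3.8 -1.5 -4.7] w 0.0325228083081667
clock: 16.3
tcp_pos: [0.5786, -0.0788, 0.2548]
tool_rot: [[-0.001, -0.702, 0.712], [-0.001, 0.712, 0.702], [-1.0, -0.0, -0.001]]
wrist_force: [-5.2, -1.7, -5.0]
width: 0.033
M [-0.312  0.915 -0.028] F [-5.2 -1.7 -5. ] w 0.03297629997383007
moment [-0.312  0.915 -0.028] F [-5.2 -1.7 -5. ]
{'vertical_fov': 49.713, 'cx': 324.364, 'cy': 241.576, 'xyz': [0.487, -1.132, 0.605], 'rotation': [[0.991, 0.084, -0.104], [-0.13, 0.445, -0.886], [-0.028, 0.892, 0.452]]}
side 28 median ang -98.1 R [0.047 0.072]
{'vertical_fov': 51.432, 'cx': 315.803, 'cy': 241.15, 'xyz': [0.295, -0.92, 0.984], 'rotation': [[0.917, 0.298, -0.266], [-0.4, 0.697, -0.595], [0.009, 0.652, 0.758]]}
scene 44 median ang -103.6 R [0.035 0.073]
```

```bash
P='from rig import manip;import numpy as np;s=manip.get_state();R=s["tool_rot"];print("M",np.round(s["moment"],3),"F",np.round(s["wrist_force"],1),"yaw",np.degrees(np.arctan2(R[1][1],R[0][1])).round(2),"j6",s["joint_torque"][5].round(3),np.round(s["tcp_pos"],4))'
for i in 1 ; do python3 -m handwheel '0 0 0 -.03 0 0;0 0 0 -.03 0 0;0 0 0 -.03 0 0' >/dev/null; python3 -c "$P"; done
python3 -m handwheel '0 0 0 -.03 0 0;0 0 0 -.03 0 0;0 0 0 -.03 0 0' >/dev/null; python3 -c "$P"
python3 lev.py 11; python3 m.py w11
```

```text
M [-0.257  1.004 -0.216] F [-5.5 -2.3 -4.2] yaw 136.3 j6 -0.227 [ 0.5785 -0.0788  0.2548]
M [-0.212  1.135 -0.494] F [-5.3 -1.4 -4.5] yaw 138.0 j6 -0.5 [ 0.5784 -0.0788  0.2547]
moment [-0.212  1.135 -0.494] F [-5.3 -1.4 -4.5]
{'vertical_fov': 49.713, 'cx': 324.364, 'cy': 241.576, 'xyz': [0.487, -1.132, 0.605], 'rotation': [[0.991, 0.084, -0.104], [-0.13, 0.445, -0.886], [-0.028, 0.892, 0.452]]}
side 30 median ang -97.5 R [0.042 0.073]
{'vertical_fov': 51.432, 'cx': 315.803, 'cy': 241.15, 'xyz': [0.295, -0.92, 0.984], 'rotation': [[0.917, 0.298, -0.266], [-0.4, 0.697, -0.595], [0.009, 0.652, 0.758]]}
scene 42 median ang -103.6 R [0.038 0.073]
{'vertical_fov': 61.694, 'cx': 312.515, 'cy': 238.429, 'xyz': [0.519, -0.025, 0.398], 'rotation': [[0.669, -0.706, -0.232], [0.743, 0.635, 0.211], [-0.002, -0.313, 0.95]]}
[ 0.5784 -0.0787  0.2547]
pointer top 382 166.98 0.64
clip top 234 167.44 0.75
```

View pics/L11.png

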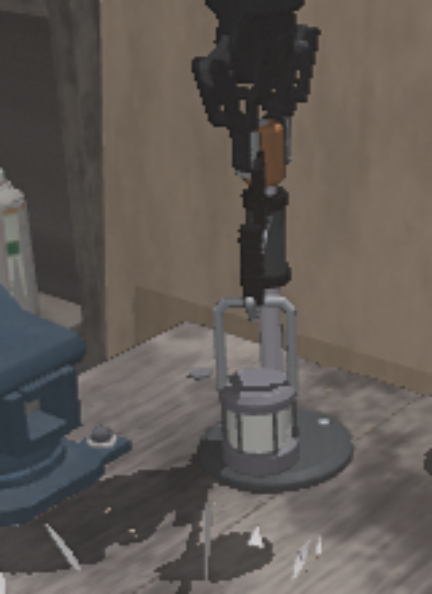

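```bash
python3 - <<'E'
import cv2
im=cv2.imread('pics/scene11.png')[110:260,220:360];cv2.imwrite('pics/S11.png',cv2.resize(im,None,fx=4,fy=4,interpolation=cv2.INTER_CUBIC))
E
```

```text
(no output)
```

View pics/S11.png

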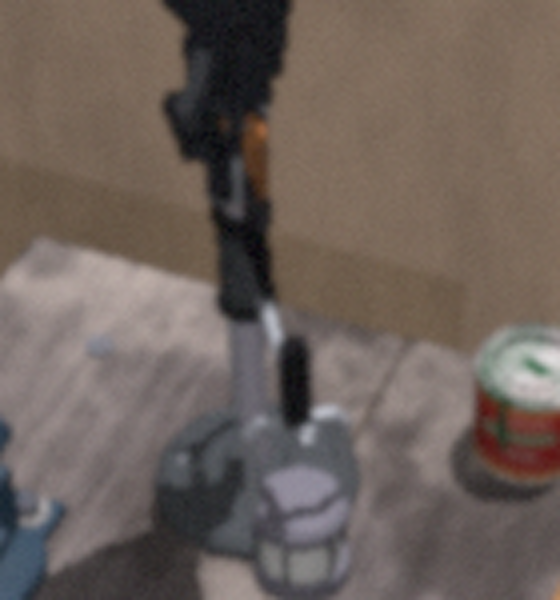

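The reaction torque rose sharply to -0.49 N m while the paddle angle stopped changing (about -98°), so the lever is on its stop. The pointer has drifted about 0.5 mm low, so I'll trim it.

```bash
python3 -m handwheel '-.4 0 0 0 0 0;-.4 0 0 0 0 0;-.4 0 0 0 0 0;-.4 0 0 0 0 0;-.4 0 0 0 0 0;-.4 0 0 0 0 0'; python3 m.py w12; python3 lev.py 12; python3 -c "
from rig import manip;s=manip.get_state();print(s['clock'])"
```

```text
clock: 17.75
tcp_pos: [0.5784, -0.0787, 0.255]
tool_rot: [[-0.001, -0.743, 0.669], [-0.001, 0.669, 0.743], [-1.0, 0.0, -0.001]]
wrist_force: [-5.6, 0.2, -5.1]
width: 0.0333
{'vertical_fov': 61.694, 'cx': 312.515, 'cy': 238.429, 'xyz': [0.519, -0.025, 0.398], 'rotation': [[0.669, -0.706, -0.232], [0.743, 0.635, 0.211], [-0.002, -0.313, 0.95]]}
[ 0.5784 -0.0787  0.255 ]
pointer top 379 167.29 0.7
clip top 238 167.28 0.69
moment [-0.24   1.124 -0.492] F [-5.6 -1.6 -5. ]
{'vertical_fov': 49.713, 'cx': 324.364, 'cy': 241.576, 'xyz': [0.487, -1.132, 0.605], 'rotation': [[0.991, 0.084, -0.104], [-0.13, 0.445, -0.886], [-0.028, 0.892, 0.452]]}
side 29 median ang -98.2 R [0.043 0.072]
{'vertical_fov': 51.432, 'cx': 315.803, 'cy': 241.15, 'xyz': [0.295, -0.92, 0.984], 'rotation': [[0.917, 0.298, -0.266], [-0.4, 0.697, -0.595], [0.009, 0.652, 0.758]]}
scene 38 median ang -103.5 R [0.042 0.074]
17.9
```

View pics/w12.png

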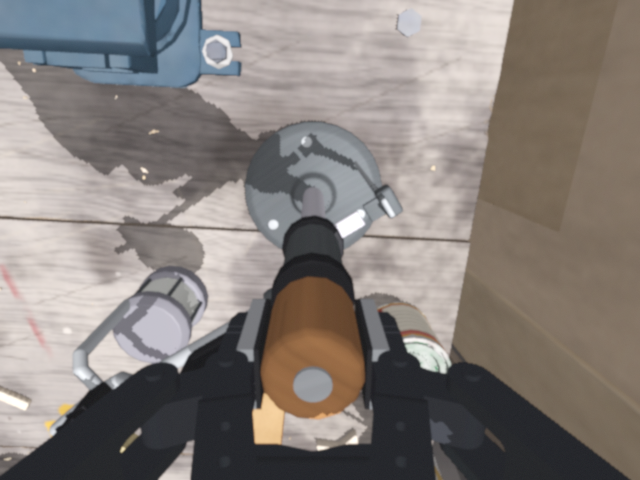

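View pics/side12.png

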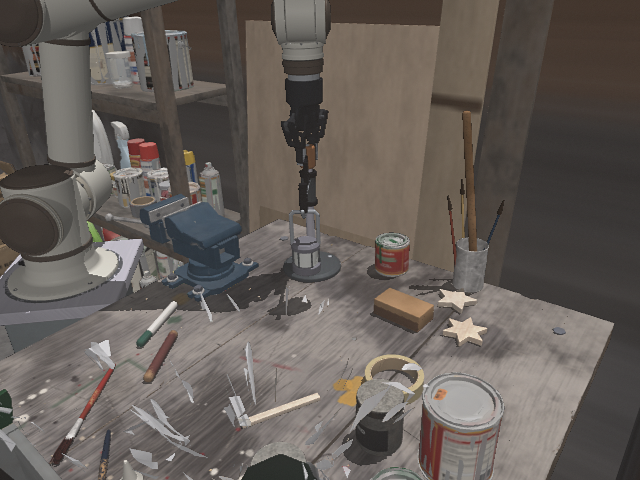

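The wrist picture shows the pointer (350,222) level with the clip tip (375,210), and the knob held between the pads. The side picture shows the lantern hanging on the hook (305,245) and the other things where they were. Handing in.

```bash
python3 -c "
from rig import manip;print(manip.hand_in())"
```

```text
the job is handed in; nothing more can be done
None
```

The job is done and handed in at about 18 s, with the hand still holding the knob and pushing on the closed lever. I hung the lantern on the hook, lifted the leg by the knob until the pointer met the mark, and only then twisted the hand to swing the lever closed.

What the last checks showed:
- **Height:** the tops of the pointer and the clip tip both read 167.3 mm. Their thicknesses could not be measured exactly, so being level is good to about 1 mm. The pointer sank about 0.5 mm during the twist, and I raised it back before handing in.
- **Lever:** it is on its stop. The twist torque rose to 0.49 N m while the paddle stopped turning.
- **Lever angle:** the two cameras disagreed. The side camera gave -98° and the scene camera -103.5°, against an expected closed angle of about -99°. I took the scene value to be the paddle's near face, not its centre line.
- **Lantern and other things:** the lantern hangs on the seat, and the other things on the bench look unmoved.
- **Hand:** the largest wrist force I read was about 11 N, and a sideways force of about 6 N remains on the hand.

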